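# Peel the top chip tray off its stack and hold it up for inspection

### The arm

A 6-joint arm with a two-finger parallel gripper is mounted at the origin on a cart in front of the work surface, level with it; the furniture and walls round the work are solid. World frame = base frame: x ahead of the robot, y to its left, z up, the work surface at z = 0. Lengths are in mm, angles in rad, forces in N, time in s.
With the tool pointing down it reaches from about 300 to 750 mm from the base axis. Payload 8.5 kg.
Tool frame: the origin (TCP) lies at the very end of the fingers, on their centre line; the grasp point (between the pads) lies 19 mm behind it; z points along the fingers, y is the line along which they close (so a half turn about z gives the same grasp; the last joint's range is limited). The gripper opens to 88 mm and grips with 3 to 60 N. Pads are 18 mm wide; open, the fingers measure 123 mm over their backs; the gripper's body (75 mm by 187 mm) begins 45 mm behind the grasp point.
Start: joints at [1.078, 0.381, 1.297, -0, 1.464, -0.215], TCP at [150.824, 528.897, 238.748] pointing down, gripper open.
Joint ranges: [-3.11, 3.11], [-0.89, 2.33], [0.22, 2.48], [-1.42, 4.56], [0.17, 2.85], [-2.88, 2.88]. Speed limits (rad/s): [2.39, 2.39, 3.14, 3.14, 3.14, 3.14].

### API

Orientations are given as a 3x3 rotation matrix whose columns are the frame's x, y, z axes.
In Python, from station import ctrl, cams gives the robot as it stands.
- The arm moves only by the shell command python3 -m creep 'ROWS' [FORCE]. ROWS is JSON, a list of rows, each a list of 3 entries, a list of its own where there are three numbers: the shift along the tool's x, y, z normalised to -1 to 1, where 1 is 500 mm, then the turn, a rotation vector about the tool's x, y, z normalised to -1 to 1, where 1 is 1.5 rad, then the closure, from -1 (fully open) to 1 (shut). In form: [[[dx, dy, dz], [rx, ry, rz], fingers], ...]. A call has 1 to 10 rows; each row is the pose to reach, as a shift and turn from the pose commanded when the call began, along the tool's axes at that moment; what a row does not reach only later rows make up. A row lasts 1/10 s, in which the tool goes at most 50 mm and 8.59 degrees, less where a joint would pass 70% of its speed; a pose out of reach is approached as far as the arm can. A call with a number of a shift or a turn outside -1 to 1 is refused whole. A call with a gripper value outside its range is refused whole. The fingers move at their own pace and stop on an object; FORCE is the grip in N (left out, the last holds). Time passes only in rows, so rows that repeat a pose let the fingers close. It gives the time, the measured TCP pose, the force, the opening and the grip force at its end, in the units of the state.
- ctrl.read_state(): the state, without advancing time (a new reading comes with each control period).
- cams.capture(name): name is "scene" or "top" or "wrist"; returns a dict with "image" (480x640x3 uint8, red, green, blue), "vertical_fov" (degrees; the focal length in pixels is half the picture's height over the tangent of half this angle, whatever the lens; pixels are square), "cx", "cy" (the principal point, pixels), "T" (4x4, takes a point from camera to world coordinates). Camera axes: x right, y down, z forward; pixel columns grow to the right and rows downward; lengths in mm; the calibration is good to about 2 mm. A picture is of the moment at which its call begins. There is no depth.
- ctrl.finish_job(): hands the job in; it is judged then, once.
The state is a dict: "t": time; "joint_positions": joint angles; "joint_velocities": joint speeds; "joint_efforts": joint torques, N m; "tcp_pos": TCP position; "eef_rot": TCP orientation; "ft_force": force on the tool from outside, world axes, zero at the start; "ft_torque": the same for the moment, N m; "gripper_width": opening from 0.0 (shut) to 1.0 (fully open); "finger_force": force on a finger pad.
Only numpy, scipy, OpenCV 4.12 (cv2) and the standard library are available. Lean on these libraries where they do the work, as an engineer would, in place of code of your own. Each camera call takes 0.05 s, during which the arm holds its last target. There are 200 camera calls.

### The job

The nested chip trays on the stand cling together and the tape roll on the stand's post laps over them: slide the roll straight up off the post and lay it flat on the cork pad. Then peel only the top tray off by raising the corner with the upright lug first, while the opposite corner stays down, and leave the trays below in place. Finish while holding the tray up, roughly level, with its middle over the middle of the notebook and well clear above it (tray about 15 to 30 cm above the bench); do not let go or put it down, and leave the vial and the brass weight alone.

Things in the scene. Friction and masses are not known exactly. Their poses are not given: they have to be found in the camera images.
- stand: Fixed aluminium stand; origin on the bench under the middle of the tray stack, z up. Tray corners point along its x and y axes, 71 mm out; lug corner at -x. A post, 24 mm wide, stands at x = +97 mm on a shoulder 42 mm wide, 45 mm above the bench. Beside shoulder and roll the space is free for fingers that close along y. It carries four fixed grey trays, then tray_under, then tray_top.
- stand_post_top (a point): top of the steel post, on its axis, 73 mm above the bench
- tape: Roll of film tape, outside diameter 68 mm, 12 mm high, hole 32 mm, 50 g; origin in the middle of its underside, z along its axis. Lies on the shoulder round the post, underside 45 mm above the bench, lapping 8 mm over the trays' far corner. Grip it across its outside (68 mm); it must rise 30 mm to clear the post.
- pad: Thin cork pad, 100 x 100 x 3 mm, fixed on the bench; origin in the middle of its underside
- tray_top: Top tray: grey formed plastic, rim 100 x 100 mm and 4 mm thick, pan 11 mm deep, about 70 g. Origin in the middle, level with the rim's underside (38 mm above the bench at first), z up, corners along x and y, axes as the stand's at first. Clings to the next tray: four sprung pads there pinch its rim, one near each corner, about 1 N drag each until that corner is 5 mm up. Raising the lug takes a few N.
- lug (a point): Middle of the upright lug on the top tray's -x corner, at (-86, 0, +19) mm in the tray's frame; the place to grip. A fin 9 mm thick (along y), 22 mm long (along x), its top 28 mm above the rim's underside, on a tongue outside the rim: free space beside it down to the bench. A firm grip holds the tray rigidly: tilt the gripper with it (about the tray's y axis) as the corner rises.
- far_corner (a point): the corner of the top tray opposite the lug, underside of the rim, at (+71, 0, 0) mm in the tray's frame
- tray_under: Second tray, loose, like the top one but loaded (0.7 kg in all) and without tongue and lug; held by its weight alone. A small sprung rubber pad near each corner stands up beside its rim and pinches the rim of the top tray. Origin in its middle, level with its rim's underside, 34 mm above the bench
- notebook: Green notebook, 210 x 153 x 16 mm, fixed on the bench; origin in the middle of its underside
- vial: small glass vial with amber-brown contents and a white cap, 25 mm wide, 51 mm high, standing loose on the bench; origin in the middle of its underside
- weight: brass weight, 22 mm wide, 38 mm high, standing loose on the bench; origin in the middle of its underside
Not all that is in view belongs to the job. What is shaped like the tape but blue or purple is not meant.

How it is judged:
By the outcome, as a careful person would: the job done as asked, in the order asked, and still so for the second after the job is handed in, while the arm keeps its last pose, push and grip.
It also fails if it takes over 59 s, if anything falls off the work surface, if the arm or the gripper's body presses on something with over 40 N, if the wrist force passes 120 N, or if a joint passes its speed limit or range.

## Working session

There is one attempt and no reset: what is moved stays moved. The work goes in short steps, Python scripts to look and compute and a shell command to move; the robot and the scene stay as the last step left them, time stands still between calls to the robot, and variables do not carry over. Pictures are saved under pics/ and viewed, at most 13 in all, crops included, and the job is handed in when it is done.

```bash
mkdir -p pics; ls; python3 - <<'E'
from station import ctrl,cams
import cv2,numpy as np
print(ctrl.read_state())
for n in("scene","top"):
    c=cams.capture(n);cv2.imwrite(f"pics/{n}0.png",c["image"][:,:,::-1]);print(n,c["vertical_fov"],c["cx"],c["cy"],np.round(c["T"],3).tolist())
E
```

```text
pics
{'t': 0.0, 'joint_positions': array([ 1.07770497e+00,  3.81148959e-01,  1.29826070e+00,  5.91849968e-06,
        1.46361449e+00, -2.15333503e-01]), 'joint_velocities': array([-0.00029593,  0.00017875, -0.00037995,  0.00095826, -0.00075393,
       -0.0002703 ]), 'joint_efforts': array([ 2.61520051e-05, -4.37928414e+01, -2.24547011e+01,  7.13298214e-02,
        3.53407720e-02, -1.44995506e-04]), 'tcp_pos': array([150.68755869, 528.65223557, 238.16305864]), 'eef_rot': array([[-9.61672372e-01,  2.74200262e-01, -6.82781955e-04],
       [ 2.74200935e-01,  9.61671599e-01, -1.25817814e-03],
       [ 3.11619238e-04, -1.39717461e-03, -9.99998975e-01]]), 'ft_force': array([0.41897071, 0.10611507, 0.39964585]), 'ft_torque': array([-0.00942082, -0.00206756, -0.00785603]), 'finger_force': 0.0, 'gripper_width': 0.9989181470495843}
scene 45.169802365411115 322.67969080183053 239.2683532146858 [[0.552, -0.574, 0.605, -198.238], [-0.834, -0.387, 0.394, -429.922], [0.008, -0.722, -0.692, 886.91], [0.0, 0.0, 0.0, 1.0]]
top 51.00287336029223 323.30834468956704 244.2753713989196 [[-0.0, -0.993, 0.12, 401.603], [-1.0, 0.002, 0.015, -15.512], [-0.015, -0.12, -0.993, 1075.734], [0.0, 0.0, 0.0, 1.0]]
```

View pics/top0.png

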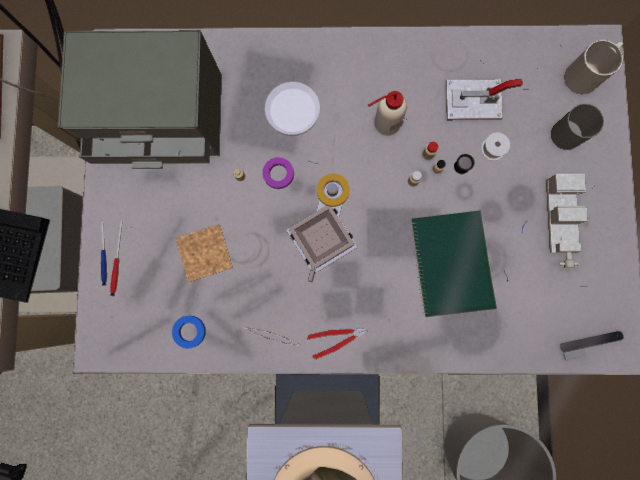

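View pics/scene0.png

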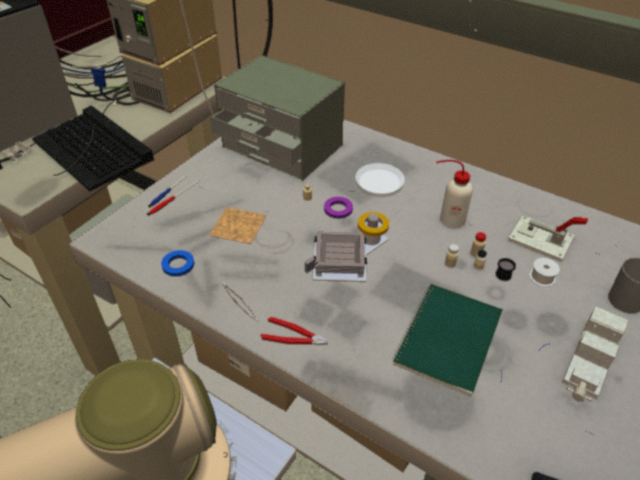

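Top view: the yellow tape is at about (333,189) round the post, with the tray below it at (322,236) and the lug at (311,274). The cork pad is at (204,252) and the green notebook at (454,263). The vial (white cap) is at (416,177) and the brass weight at (239,174). The purple and blue rings are decoys.

```bash
cat > h.py <<'E'
from station import ctrl,cams
import cv2,numpy as np
def cap(n):
    c=cams.capture(n);c["f"]=240/np.tan(np.radians(c["vertical_fov"]/2));c["hsv"]=cv2.cvtColor(c["image"],cv2.COLOR_RGB2HSV);return c
def ray(c,uv):
    T=np.array(c["T"]);d=T[:3,:3]@np.array([(uv[0]-c["cx"])/c["f"],(uv[1]-c["cy"])/c["f"],1]);return T[:3,3],d
def onz(c,uv,z):
    o,d=ray(c,uv);return o+d*(z-o[2])/d[2]
def proj(c,p):
    T=np.array(c["T"]);q=T[:3,:3].T@(np.array(p)-T[:3,3]);return q[:2]/q[2]*c["f"]+[c["cx"],c["cy"]]
def tri(c1,u1,c2,u2):
    o1,d1=ray(c1,u1);o2,d2=ray(c2,u2);s=np.linalg.lstsq(np.c_[d1,-d2],o2-o1,rcond=None)[0]
    a,b=o1+d1*s[0],o2+d2*s[1];return (a+b)/2,np.linalg.norm(a-b)
def blob(c,lo,hi,roi):
    m=cv2.inRange(c["hsv"],np.array(lo),np.array(hi));k=np.zeros_like(m);x0,y0,x1,y1=roi;k[y0:y1,x0:x1]=m[y0:y1,x0:x1]
    cs=cv2.findContours(k,cv2.RETR_EXTERNAL,cv2.CHAIN_APPROX_NONE)[0];return max(cs,key=cv2.contourArea)
E
python3 - <<'E'
from h import *
t=cap("top");s=cap("scene")
for n,uv in(("pad",(190,252)),("tape",(320,189)),("note",(454,263))):print(n,t["hsv"][uv[1],uv[0]])
def P(c,k,z):return np.array([onz(c,p,z)[:2] for p in k.reshape(-1,2)],np.float32)
for c,n,R in((t,"top",[(310,165,355,210),(170,215,240,290),(400,200,505,325)]),(s,"scene",[(350,200,395,240),(200,200,275,250),(385,280,510,400)])):
    k=blob(c,(18,150,100),(32,255,255),R[0]);e=cv2.fitEllipse(k)
    print(n,"tape z57",onz(c,e[0],57),"minEncl",cv2.minEnclosingCircle(P(c,k,57)))
    for nm,lo,hi,r,z in(("pad",(5,80,90),(22,255,255),R[1],3),("note",(60,60,10),(100,255,255),R[2],16)):
        print(n,nm,cv2.minAreaRect(P(c,blob(c,lo,hi,r),z)))
a=t["image"][155:295,270:375];b=s["image"][200:290,295:400]
cv2.imwrite("pics/crop1.png",np.hstack([cv2.resize(a,(400,533),interpolation=2)[:,:,::-1],cv2.resize(b,(400,343),interpolation=2)[:,:,::-1] if 0 else np.vstack([cv2.resize(b,(400,343),interpolation=2),np.zeros((190,400,3),np.uint8)])[:,:,::-1]]))
E
```

```text
pad [ 14 115 166]
tape [ 21 188 168]
note [83 89 66]
top tape z57 [638.50323827 -19.22663341  57.        ] minEncl ((638.5510864257812, -19.199199676513672), 33.46868133544922)
top pad ((513.820556640625, 258.5809631347656), (99.58733367919922, 99.72653198242188), 17.578258514404297)
top note ((490.1150817871094, -272.49505615234375), (207.4023895263672, 146.61175537109375), 6.768205165863037)
scene tape z57 [629.19892655 -19.55240902  57.        ] minEncl ((629.6466064453125, -19.957754135131836), 37.7783317565918)
scene pad ((507.70928955078125, 259.55133056640625), (100.71778106689453, 100.31732940673828), 17.464662551879883)
scene note ((483.7590637207031, -272.1402893066406), (205.6773681640625, 143.96791076660156), 6.9657158851623535)
```

View pics/crop1.png

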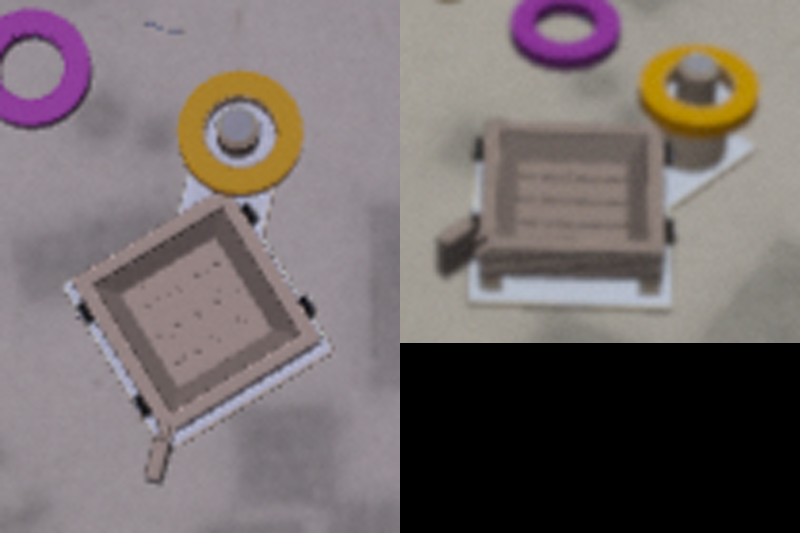

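```bash
cat >> h.py <<'E'
from scipy.spatial.transform import Rotation as Ro
def down(yaw,tilt=0):  # tool z down, tool y along world angle yaw+90deg (stand/tray y); tool x along -? chosen right-handed
    y=np.array([-np.sin(yaw),np.cos(yaw),0]);z=np.array([0,0,-1.]);x=np.cross(y,z);return np.c_[x,y,z]
def move(p,R,st=None):
    st=st or ctrl.read_state();R0=st["eef_rot"];d=R0.T@(np.array(p)-st["tcp_pos"])/500;w=Ro.from_matrix(R0.T@R).as_rotvec()/1.5
    print("shift",np.round(d,4).tolist(),"turn",np.round(w,4).tolist())
E
python3 - <<'E'
from h import *
t=cap("top");s=cap("scene")
L=onz(t,(311.5,275.2),66);l=onz(t,(290.5,229.3),42);r=onz(t,(354.5,243.7),42);p=onz(t,(332.2,188.1),73)
print("lugtop",L,"l",l,"r",r,np.linalg.norm(l-r),"mid",(l+r)/2,"post",p)
v=r-l;print("stand x angle from diag",np.degrees(np.arctan2(v[0],-v[1])) , "from lug-post",np.degrees(np.arctan2(*(p-L)[[1,0]])),np.linalg.norm((p-L)[:2]))
print("post tri",tri(t,(332.2,188.1),s,(295+298/3.81,200+68/3.81)),"vial",onz(t,(416,177),51),"weight",onz(t,(239,174),38))
a=np.arctan2(*(p-L)[[1,0]])
for y in(a,a+np.pi):
    R=down(y);print(np.round(R,3).tolist());move([636,-19,200],R)
E
```

```text
lugtop [460.89197807  23.36752429  66.        ] l [557.77432103  68.21144148  42.        ] r [527.32510553 -64.51391558  42.        ] 136.17332752921308 mid [542.54971328   1.84876295  42.        ] post [637.6025807  -18.59655975  73.        ]
stand x angle from diag -12.920937801397464 from lug-post -13.358780784214384 181.62494716284826
post tri (array([638.42719693, -16.99546787,  64.75570943]), np.float64(3.91016856099337)) vial [ 665.6703953  -192.94693495   51.        ] weight [677.10675462 178.65790141  38.        ]
[[-0.973, 0.231, 0.0], [0.231, 0.973, 0.0], [0.0, 0.0, -1.0]]
shift [-1.2337, -0.7875, 0.0773] turn [-0.0003, -0.0001, -0.0298]
[[0.973, -0.231, 0.0], [-0.231, -0.973, 0.0], [0.0, 0.0, -1.0]]
shift [-1.2337, -0.7875, 0.0773] turn [-0.0002, 0.0005, 2.0646]
```

```bash
python3 -m creep '[[[-0.62,-0.39,0.03],[0,0,-0.03],-1],[[-0.62,-0.39,0.03],[0,0,-0.03],-1],[[-0.62,-0.39,0.03],[0,0,-0.03],-1],[[-0.62,-0.39,0.03],[0,0,-0.03],-1],[[-0.62,-0.39,0.03],[0,0,-0.03],-1],[[-0.62,-0.39,0.03],[0,0,-0.03],-1],[[-0.62,-0.39,0.03],[0,0,-0.03],-1],[[-0.62,-0.39,0.03],[0,0,-0.03],-1]]'
python3 -c "
from h import *
move([636,-19,190],down(np.radians(-13.3)))"
```

```text
t: 1.1
tcp_pos: [397.8, 253.4, 223.5]
eef_rot: [[-0.972, 0.234, 0.0], [0.234, 0.972, -0.001], [-0.0, -0.0, -1.0]]
ft_force: [-0.6, 2.2, -0.2]
gripper_width: 0.999
finger_force: 0.0
shift [-0.5908, -0.418, 0.0676] turn [-0.0003, 0.0003, -0.003]
```

```bash
python3 -m creep '[[[-0.59,-0.412,0.068],[0,0,-0.003],-1],[[-0.59,-0.412,0.068],[0,0,-0.003],-1],[[-0.59,-0.412,0.068],[0,0,-0.003],-1],[[-0.59,-0.412,0.068],[0,0,-0.003],-1],[[-0.59,-0.412,0.068],[0,0,-0.003],-1],[[-0.59,-0.412,0.068],[0,0,-0.003],-1],[[-0.59,-0.412,0.068],[0,0,-0.003],-1],[[-0.59,-0.412,0.068],[0,0,-0.003],-1],[[-0.59,-0.412,0.068],[0,0,-0.003],-1],[[-0.59,-0.412,0.068],[0,0,-0.003],-1]]'
python3 -c "
from h import *
c=cap('wrist');cv2.imwrite('pics/w1.png',c['image'][:,:,::-1]);print(c['f'],c['cx'],c['cy'],np.round(c['T'],3).tolist(),ctrl.read_state()['tcp_pos'])
k=blob(c,(18,150,100),(32,255,255),(0,0,640,480));print(cv2.boundingRect(k))
P=np.array([onz(c,p,57)[:2] for p in k.reshape(-1,2)],np.float32);print(cv2.minEnclosingCircle(P),cv2.fitEllipse(P))
"
```

```text
t: 2.1
tcp_pos: [634.3, -11.1, 189.8]
eef_rot: [[-0.974, 0.226, -0.001], [0.226, 0.974, 0.0], [0.001, 0.0, -1.0]]
ft_force: [-0.2, -0.5, 0.2]
gripper_width: 1.001
finger_force: 0.0
396.02308096836623 321.83949228711856 232.85669352187878 [[0.225, 0.931, 0.287, 559.983], [0.974, -0.215, -0.067, 7.48], [-0.0, 0.294, -0.956, 335.148], [0.0, 0.0, 0.0, 1.0]] [634.19360778 -10.72514363 190.18595087]
(267, 180, 92, 89)
((636.3599243164062, -17.556804656982422), 33.773231506347656) ((636.329345703125, -17.52012062072754), (66.41352844238281, 66.94722747802734), 76.1468734741211)
```

View pics/w1.png

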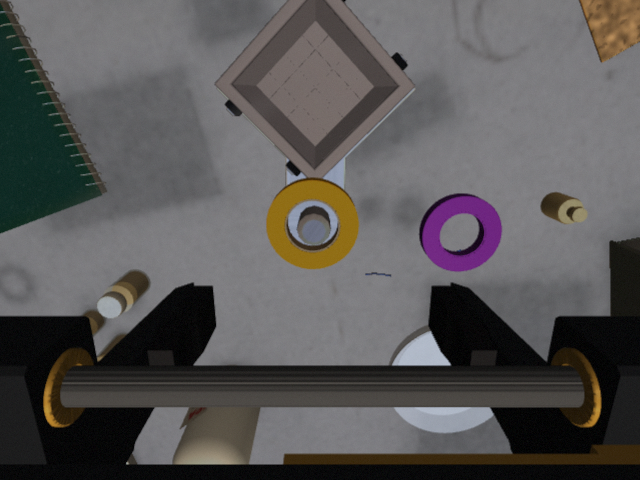

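Wrist view: the tape ring is centred at about (313,225) round the post, the tray is behind it with its corner up to the ring, and the vial is at (120,300), clear of the fingers. The measured radius of 33.5 mm matches the size given.

```bash
python3 -c "
from h import *
t=cap('top');print('bottle near base',onz(t,(390,135),0),onz(t,(380,115),0))
move([636.8,-18,100],down(np.radians(-13.2)));move([636.8,-18,45],down(np.radians(-13.2)))"
```

```text
bottle near base [ 773.94720948 -146.66702236    0.        ] [ 819.96404545 -125.26523766    0.        ]
shift [-0.0083, -0.0133, 0.1807] turn [0.0001, 0.0001, 0.0025]
shift [-0.0083, -0.0133, 0.2907] turn [0.0001, 0.0001, 0.0025]
```

```bash
python3 -m creep '[[[-0.008,-0.013,0.08],[0,0,0.002],-1],[[-0.008,-0.013,0.16],[0,0,0.002],-1],[[-0.008,-0.013,0.2],[0,0,0.002],-1],[[-0.008,-0.013,0.23],[0,0,0.002],-1],[[-0.008,-0.013,0.25],[0,0,0.002],-1],[[-0.008,-0.013,0.27],[0,0,0.002],-1],[[-0.008,-0.013,0.28],[0,0,0.002],-1],[[-0.008,-0.013,0.288],[0,0,0.002],-1],[[-0.008,-0.013,0.288],[0,0,0.002],-1],[[-0.008,-0.013,0.288],[0,0,0.002],-1]]'
python3 -c "
from h import *
move([636.8,-18,45],down(np.radians(-13.2)))"
```

```text
t: 3.2
tcp_pos: [637.6, -19.4, 46.2]
eef_rot: [[-0.973, 0.229, 0.001], [0.229, 0.973, -0.0], [-0.001, 0.0, -1.0]]
ft_force: [0.2, 0.5, -0.2]
gripper_width: 0.998
finger_force: 0.0
shift [0.0022, 0.0024, 0.0024] turn [0.0, 0.0005, -0.0006]
```

```bash
python3 -m creep '[[[0.002,0.002,0.0024],[0,0,0],-1],[[0.002,0.002,0.0024],[0,0,0],1],[[0.002,0.002,0.0024],[0,0,0],1],[[0.002,0.002,0.0024],[0,0,0],1],[[0.002,0.002,0.0024],[0,0,0],1],[[0.002,0.002,0.0024],[0,0,0],1]]' 15
```

```text
t: 3.8
tcp_pos: [636.7, -18.2, 44.6]
eef_rot: [[-0.973, 0.229, 0.0], [0.229, 0.973, -0.0], [-0.0, 0.0, -1.0]]
ft_force: [-1.0, -1.0, 0.5]
gripper_width: 0.759
finger_force: 15.0
```

```bash
python3 -m creep '[[[0,0,-0.01],[0,0,0],1],[[0,0,-0.03],[0,0,0],1],[[0,0,-0.05],[0,0,0],1],[[0,0,-0.08],[0,0,0],1],[[0,0,-0.12],[0,0,0],1],[[0,0,-0.18],[0,0,0],1],[[0,0,-0.2],[0,0,0],1],[[0,0,-0.2],[0,0,0],1]]'
python3 -c "
from h import *
c=cap('scene');cv2.imwrite('pics/s1.png',cv2.resize(c['image'][130:330,200:460],(780,600))[:,:,::-1])
c=cap('wrist');k=blob(c,(18,150,100),(32,255,255),(100,130,540,480));print(cv2.boundingRect(k))
move([511.5,259,144],down(np.radians(-13.2)));move([511.5,259,144],down(np.radians(17.5)))
"
```

```text
t: 4.6
tcp_pos: [637.2, -18.3, 146.3]
eef_rot: [[-0.973, 0.229, 0.003], [0.229, 0.973, -0.001], [-0.004, 0.0, -1.0]]
ft_force: [-1.1, 0.6, -0.3]
gripper_width: 0.762
finger_force: 15.0
(233, 237, 178, 128)
shift [0.3699, 0.4822, -0.0002] turn [-0.0, -0.0009, -0.0006]
shift [0.3699, 0.4822, -0.0002] turn [0.0002, -0.0009, -0.3579]
```

View pics/s1.png

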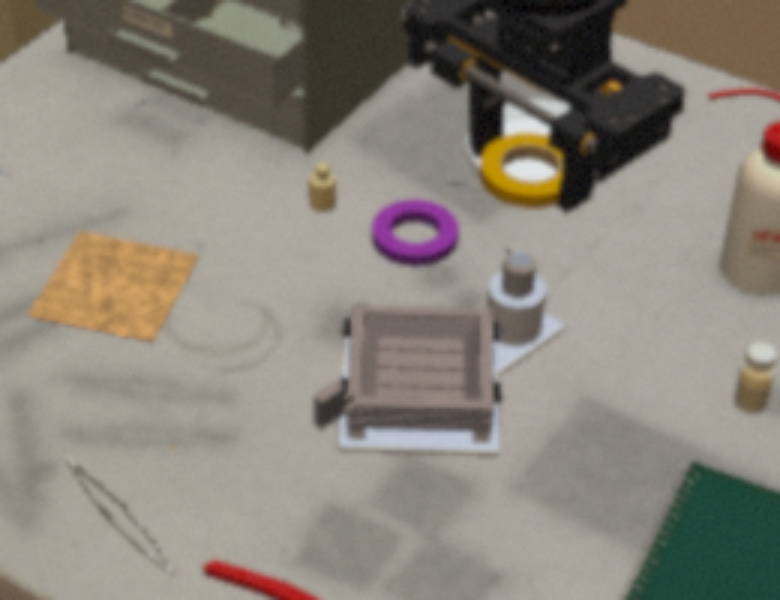

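```bash
python3 -m creep '[[[0.37,0.482,0],[0,0,0],1],[[0.37,0.482,0],[0,0,0],1],[[0.37,0.482,0],[0,0,0],1],[[0.37,0.482,0],[0,0,0],1],[[0.37,0.482,0],[0,0,0],1],[[0.37,0.482,0],[0,0,0],1],[[0.37,0.482,0.1],[0,0,0],1],[[0.37,0.482,0.15],[0,0,0],1],[[0.37,0.482,0.18],[0,0,0],1],[[0.37,0.482,0.18],[0,0,0],1]]'
python3 -c "
from h import *
c=cap('wrist');k=blob(c,(5,80,60),(17,255,255),(0,0,640,480));
P=np.array([onz(c,p,3)[:2] for p in k.reshape(-1,2)],np.float32);print(cv2.minAreaRect(P));cv2.imwrite('pics/w2.png',c['image'][:,:,::-1])
move([511.5,259,4],down(np.radians(-13.2)))
"
```

```text
t: 5.7
tcp_pos: [510.1, 258.4, 51.3]
eef_rot: [[-0.973, 0.229, -0.006], [0.229, 0.973, -0.002], [0.006, -0.003, -1.0]]
ft_force: [-0.3, 0.2, -0.5]
gripper_width: 0.755
finger_force: 15.0
((510.5750427246094, 260.5794372558594), (98.45291900634766, 99.19149780273438), 17.604278564453125)
shift [-0.0011, 0.0012, 0.098] turn [-0.0012, -0.0022, -0.0006]
```

View pics/w2.png

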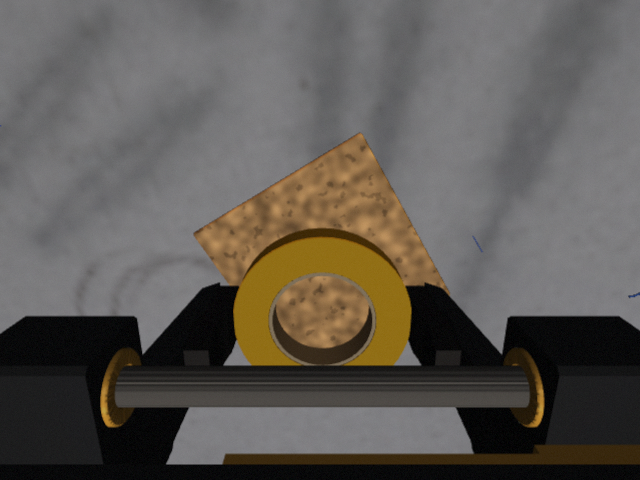

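The tape is held level above the pad, its ring centred at about (322,310). The pad measures as a square of about 99 mm centred at (510.6, 260.6) mm.

```bash
python3 -m creep '[[[-0.001,0.003,0.04],[0,0,0],1],[[-0.001,0.003,0.065],[0,0,0],1],[[-0.001,0.003,0.08],[0,0,0],1],[[-0.001,0.003,0.088],[0,0,0],1],[[-0.001,0.003,0.092],[0,0,0],1],[[-0.001,0.003,0.094],[0,0,0],1],[[-0.001,0.003,0.094],[0,0,0],1]]'
```

```text
t: 6.45
tcp_pos: [512.8, 260.2, 7.9]
eef_rot: [[-0.973, 0.229, 0.001], [0.229, 0.973, 0.0], [-0.0, 0.0, -1.0]]
ft_force: [-0.2, 0.1, -0.2]
gripper_width: 0.763
finger_force: 15.0
```

```bash
python3 -m creep '[[[0,0,0.004],[0,0,0],1],[[0,0,0.007],[0,0,0],1],[[0,0,0.009],[0,0,0],1],[[0,0,0.009],[0,0,0],1]]'
```

```text
t: 6.85
tcp_pos: [512.7, 260.2, 3.4]
eef_rot: [[-0.973, 0.229, 0.0], [0.229, 0.973, -0.0], [-0.0, 0.0, -1.0]]
ft_force: [-1.5, -1.4, 4.4]
gripper_width: 0.761
finger_force: 17.4
```

Contact at about 4 N, so release and rise.

```bash
python3 -m creep '[[[0,0,0],[0,0,0],-1],[[0,0,0],[0,0,0],-1],[[0,0,0],[0,0,0],-1],[[0,0,0],[0,0,0],-1],[[0,0,-0.02],[0,0,0],-1],[[0,0,-0.08],[0,0,0],-1],[[0,0,-0.18],[0,0,0],-1],[[0,0,-0.28],[0,0,0],-1],[[0,0,-0.36],[0,0,0],-1],[[0,0,-0.36],[0,0,0],-1]]'
python3 -c "
from h import *
t=cap('top');s=cap('wrist')
k=blob(s,(18,150,100),(32,255,255),(0,0,640,480));P=np.array([onz(s,p,15)[:2] for p in k.reshape(-1,2)],np.float32);print('tape',cv2.minEnclosingCircle(P))
move([440,26,185],down(np.radians(-13.2)))
"
```

```text
t: 7.85
tcp_pos: [514.2, 260.4, 188.9]
eef_rot: [[-0.973, 0.229, 0.009], [0.229, 0.973, 0.002], [-0.009, 0.004, -1.0]]
ft_force: [0.8, 0.5, 0.7]
gripper_width: 1.003
finger_force: 0.0
tape ((512.8521118164062, 261.4302062988281), 34.30500793457031)
shift [0.0335, -0.4885, -0.0032] turn [-0.0001, 0.0003, -0.0007]
```

```bash
python3 -m creep '[[[0.034,-0.488,0],[0,0,0],-1],[[0.034,-0.488,0],[0,0,0],-1],[[0.034,-0.488,0],[0,0,0],-1],[[0.034,-0.488,0],[0,0,0],-1],[[0.034,-0.488,0],[0,0,0],-1],[[0.034,-0.488,0],[0,0,0],-1],[[0.034,-0.488,0],[0,0,0],-1]]'
python3 -c "
from h import *
c=cap('wrist');cv2.imwrite('pics/w3.png',c['image'][:,:,::-1])
k=c['hsv'];print(ctrl.read_state()['tcp_pos'])
"
```

```text
t: 8.65
tcp_pos: [439.5, 26.1, 182.0]
eef_rot: [[-0.973, 0.232, -0.003], [0.232, 0.973, 0.001], [0.003, 0.0, -1.0]]
ft_force: [0.7, 0.7, -0.9]
gripper_width: 0.998
finger_force: 0.0
[439.79167212  26.87481488 182.12681699]
```

View pics/w3.png

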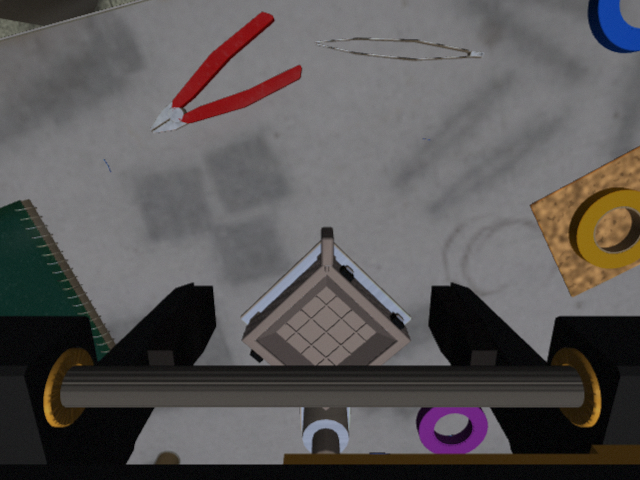

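Wrist view: the lug fin stands at about (327,228–268) on the tray's near corner. The tray's side corners are at (243,338) and (410,337), and the tape lies flat inside the pad at right.

```bash
python3 -c "
from h import *
c=cap('wrist')
g=cv2.cvtColor(c['image'],cv2.COLOR_RGB2GRAY)
for v in (244,250,256,262):print(v,g[v,315:342].tolist())
print(g[222:276,327].tolist())
for uv,z in(((327.5,240),66),((327.5,266),66),((243,338),42),((410,337),42)):print(onz(c,uv,z))
a=onz(c,(243,338),42);b=onz(c,(410,337),42);print(np.linalg.norm(a-b),(a+b)/2,'x angle',np.degrees(np.arctan2(*((b-a)[:2]*[-1,1])))+0)
"
```

```text
244 [85, 99, 120, 133, 99, 78, 87, 101, 110, 108, 110, 111, 112, 113, 112, 102, 84, 93, 109, 94, 95, 115, 123, 124, 123, 124, 124]
250 [150, 151, 151, 152, 111, 79, 88, 103, 108, 112, 114, 113, 112, 110, 112, 100, 84, 97, 141, 153, 154, 151, 147, 134, 121, 97, 88]
256 [144, 89, 51, 39, 30, 65, 88, 106, 112, 112, 112, 112, 112, 113, 111, 100, 80, 65, 63, 115, 143, 149, 149, 150, 150, 151, 153]
262 [51, 44, 41, 39, 36, 63, 91, 108, 115, 114, 113, 112, 110, 109, 109, 98, 75, 56, 47, 44, 46, 49, 87, 137, 151, 154, 156]
[124, 125, 123, 125, 93, 54, 35, 30, 32, 32, 31, 28, 29, 28, 36, 56, 76, 99, 107, 110, 112, 113, 112, 113, 112, 113, 114, 113, 112, 115, 111, 114, 113, 113, 112, 112, 113, 112, 115, 113, 110, 112, 105, 89, 80, 77, 75, 76, 87, 102, 114, 116, 111, 102]
[449.7032605   29.88350733  66.        ]
[468.59187413  25.52243753  66.        ]
[523.96681387 -58.14073119  42.        ]
[554.40050114  75.47463019  42.        ]
137.03749165427044 [539.1836575   8.6669495  42.       ] x angle -12.831402840351977
```

```bash
python3 -c "
from h import *
move([458.5,25.5,85],down(np.radians(-13.0)))"
```

```text
shift [-0.0372, 0.0048, 0.1945] turn [0.0001, -0.0013, -0.0024]
```

```bash
python3 -m creep '[[[-0.037,0.005,0.05],[0,0,-0.002],-1],[[-0.037,0.005,0.1],[0,0,-0.002],-1],[[-0.037,0.005,0.15],[0,0,-0.002],-1],[[-0.037,0.005,0.18],[0,0,-0.002],-1],[[-0.037,0.005,0.193],[0,0,-0.002],-1],[[-0.037,0.005,0.193],[0,0,-0.002],-1],[[-0.037,0.005,0.193],[0,0,-0.002],-1]]'
python3 -c "
from h import *
c=cap('wrist');cv2.imwrite('pics/w4.png',c['image'][180:,:,::-1]);st=ctrl.read_state();print(st['tcp_pos'],'tcp px',proj(c,st['tcp_pos']))
g=cv2.cvtColor(c['image'],cv2.COLOR_RGB2GRAY)
for v in (270,285,295,305,315,325):print(v,g[v,300:345].tolist())
"
```

```text
t: 9.45
tcp_pos: [459.1, 25.2, 87.0]
eef_rot: [[-0.974, 0.225, 0.001], [0.225, 0.974, -0.0], [-0.001, 0.0, -1.0]]
ft_force: [-0.0, -1.2, -0.3]
gripper_width: 0.999
finger_force: 0.0
[459.22218135  25.06146388  87.20649652] tcp px [318.23289501 307.96255217]
270 [77, 75, 99, 121, 130, 134, 142, 147, 149, 151, 151, 150, 88, 61, 79, 90, 103, 108, 110, 108, 109, 108, 111, 112, 114, 114, 114, 114, 104, 95, 80, 63, 124, 146, 150, 150, 150, 143, 141, 132, 112, 83, 75, 99, 119]
285 [155, 157, 156, 154, 157, 153, 156, 153, 93, 32, 45, 51, 44, 63, 79, 95, 108, 111, 110, 113, 111, 114, 114, 114, 114, 115, 111, 111, 101, 89, 76, 49, 43, 39, 61, 128, 148, 150, 150, 151, 153, 149, 151, 149, 153]
295 [52, 42, 45, 50, 42, 43, 48, 43, 44, 58, 59, 45, 35, 64, 83, 97, 110, 113, 115, 115, 115, 110, 114, 112, 114, 112, 111, 107, 97, 90, 68, 44, 46, 49, 46, 48, 54, 47, 47, 53, 48, 46, 52, 60, 84]
305 [43, 53, 55, 44, 43, 63, 82, 89, 105, 109, 112, 114, 114, 116, 116, 114, 114, 116, 80, 75, 101, 109, 105, 97, 85, 105, 112, 112, 114, 115, 115, 115, 116, 115, 104, 90, 73, 58, 46, 47, 33, 11, 7, 16, 13]
315 [113, 115, 113, 114, 114, 113, 113, 113, 115, 116, 114, 113, 115, 116, 111, 99, 86, 78, 78, 80, 81, 75, 74, 72, 72, 72, 77, 89, 105, 111, 111, 113, 112, 115, 112, 113, 112, 114, 114, 111, 115, 113, 114, 115, 111]
325 [116, 113, 113, 108, 94, 81, 77, 78, 79, 81, 77, 80, 80, 80, 77, 78, 79, 80, 84, 98, 107, 115, 111, 85, 77, 69, 72, 72, 72, 71, 71, 69, 69, 73, 71, 71, 73, 78, 92, 104, 108, 111, 111, 111, 110]
```

View pics/w4.png

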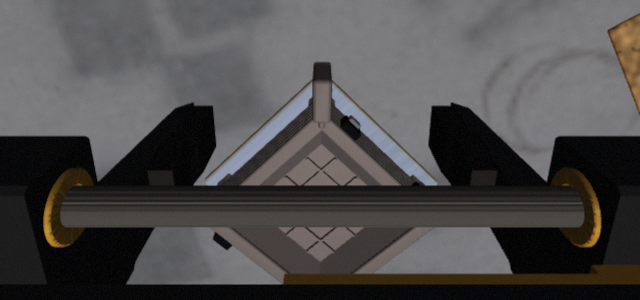

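The fin is at column 322, midway between the fingertips (215 and 429), so it is centred in y. Its top spans rows 262–302.

```bash
python3 -c "
from h import *
c=cap('wrist')
g=cv2.cvtColor(c['image'],cv2.COLOR_RGB2GRAY);print(g[236:310,322].tolist())
print(onz(c,(322,262),66),onz(c,(322,302),66),ctrl.read_state()['tcp_pos'])"
```

```text
[124, 125, 125, 124, 126, 83, 47, 34, 31, 27, 31, 31, 28, 29, 30, 31, 29, 28, 29, 28, 30, 31, 31, 42, 59, 72, 87, 95, 105, 110, 112, 110, 111, 112, 110, 111, 110, 113, 112, 114, 114, 111, 114, 114, 114, 114, 114, 113, 112, 113, 116, 115, 112, 115, 115, 113, 114, 114, 111, 111, 115, 113, 114, 113, 108, 96, 98, 107, 112, 111, 110, 102, 107, 106]
[448.28447578  29.00307453  66.        ] [467.7053522   24.52329213  66.        ] [459.18141413  24.94838262  87.25898569]
```

```bash
python3 -m creep '[[[0.001,0,0.03],[0,0,0],-1],[[0.001,0,0.06],[0,0,0],-1],[[0.001,0,0.08],[0,0,0],-1],[[0.001,0,0.092],[0,0,0],-1],[[0.001,0,0.098],[0,0,0],-1],[[0.001,0,0.098],[0,0,0],-1],[[0.001,0,0.098],[0,0,0],-1]]'
```

```text
t: 10.25
tcp_pos: [458.5, 24.8, 37.9]
eef_rot: [[-0.974, 0.226, 0.001], [0.226, 0.974, -0.0], [-0.001, -0.0, -1.0]]
ft_force: [0.6, -0.3, -0.1]
gripper_width: 1.0
finger_force: 0.0
```

```bash
python3 -m creep '[[[0,0,0],[0,0,0],1],[[0,0,0],[0,0,0],1],[[0,0,0],[0,0,0],1],[[0,0,0],[0,0,0],1],[[0,0,0],[0,0,0],1],[[0,0,0],[0,0,0],1],[[0,0,0],[0,0,0],1],[[0,0,0],[0,0,0],1],[[0,0,0],[0,0,0],1],[[0,0,0],[0,0,0],1]]' 45
```

```text
t: 11.25
tcp_pos: [458.3, 24.9, 37.5]
eef_rot: [[-0.974, 0.226, -0.0], [0.226, 0.974, -0.0], [0.0, -0.0, -1.0]]
ft_force: [1.1, 0.2, -0.4]
gripper_width: 0.115
finger_force: 0.0
```

Still closing (10 mm open). Give it a moment longer.

```bash
python3 -m creep '[[[0,0,0],[0,0,0],1],[[0,0,0],[0,0,0],1],[[0,0,0],[0,0,0],1]]' 45
```

```text
t: 11.55
tcp_pos: [458.2, 24.9, 37.6]
eef_rot: [[-0.974, 0.226, -0.0], [0.226, 0.974, 0.0], [0.0, 0.0, -1.0]]
ft_force: [-0.6, 1.0, -0.0]
gripper_width: 0.101
finger_force: 45.0
```

```bash
python3 -m creep '[[[0,0,-0.0027],[0,0.0058,0],1],[[0,0,-0.0055],[0,0.0116,0],1],[[-0.0001,0,-0.0082],[0,0.0175,0],1],[[-0.0002,0,-0.011],[0,0.0233,0],1],[[-0.0003,0,-0.0137],[0,0.0291,0],1],[[-0.0004,0,-0.0164],[0,0.0349,0],1],[[-0.0006,0,-0.0192],[0,0.0407,0],1],[[-0.0008,0,-0.0219],[0,0.0465,0],1],[[-0.0008,0,-0.0219],[0,0.0465,0],1]]' 
python3 -c "
from h import *
c=cap('scene');cv2.imwrite('pics/s2.png',cv2.resize(c['image'][190:300,280:420],(760,597))[:,:,::-1])
c=cap('wrist');cv2.imwrite('pics/w5.png',c['image'][:,:,::-1])"
```

```text
t: 12.45
tcp_pos: [459.0, 24.7, 48.7]
eef_rot: [[-0.972, 0.226, -0.068], [0.226, 0.974, 0.016], [0.069, -0.0, -0.998]]
ft_force: [-0.6, -0.3, -0.7]
gripper_width: 0.099
finger_force: 45.0
```

View pics/s2.png

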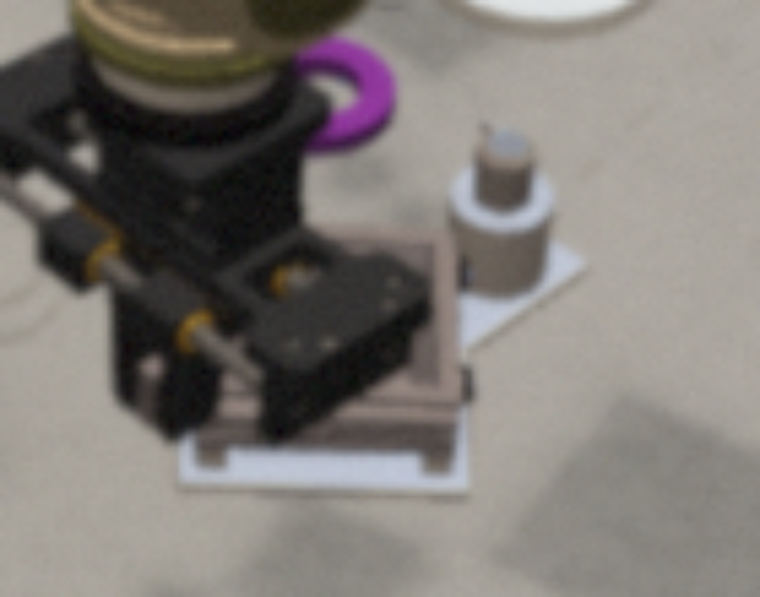

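The near corner has risen about 11 mm and a gap shows on the near side. The far corner is still down, so continue on the same arc to 8°.

```bash
python3 -m creep '[[[0,0,-0.0027],[0,0.0058,0],1],[[0,0,-0.0055],[0,0.0116,0],1],[[-0.0001,0,-0.0082],[0,0.0175,0],1],[[-0.0002,0,-0.011],[0,0.0233,0],1],[[-0.0003,0,-0.0137],[0,0.0291,0],1],[[-0.0004,0,-0.0164],[0,0.0349,0],1],[[-0.0006,0,-0.0192],[0,0.0407,0],1],[[-0.0008,0,-0.0219],[0,0.0465,0],1],[[-0.0008,0,-0.0219],[0,0.0465,0],1]]' 
python3 -c "
from h import *
st=ctrl.read_state();print(st['ft_force'],st['ft_torque']);p=st['tcp_pos'];R=st['eef_rot']
print('far corner est',p+R@[-157,0,0])
move(p+[0,0,20],R);move(p+[0,0,150],R)"
```

```text
t: 13.45
tcp_pos: [460.0, 24.5, 59.5]
eef_rot: [[-0.965, 0.226, -0.136], [0.224, 0.974, 0.032], [0.139, 0.0, -0.99]]
ft_force: [0.1, -0.4, -1.9]
gripper_width: 0.094
finger_force: 45.0
[ 0.14609333 -0.39280646 -1.87926975] [ 0.01743732 -0.02019808  0.00813562]
far corner est [611.38855353 -10.70505737  37.64021559]
shift [0.0056, 0.0, -0.0396] turn [0.0, 0.0, 0.0]
shift [0.0418, 0.0, -0.2971] turn [0.0, 0.0, 0.0]
```

```bash
python3 -m creep '[[[0.0006,0,-0.004],[0,0,0],1],[[0.0011,0,-0.008],[0,0,0],1],[[0.0017,0,-0.012],[0,0,0],1],[[0.0022,0,-0.016],[0,0,0],1],[[0.0028,0,-0.02],[0,0,0],1],[[0.0042,0,-0.03],[0,0,0],1],[[0.0056,0,-0.04],[0,0,0],1],[[0.0084,0,-0.06],[0,0,0],1],[[0.0112,0,-0.08],[0,0,0],1],[[0.0112,0,-0.08],[0,0,0],1]]' 
python3 -c "
from h import *
c=cap('scene');cv2.imwrite('pics/s3.png',cv2.resize(c['image'][170:300,270:430],(738,600))[:,:,::-1])"
```

```text
t: 14.45
tcp_pos: [460.5, 24.4, 101.3]
eef_rot: [[-0.965, 0.226, -0.133], [0.224, 0.974, 0.031], [0.136, 0.0, -0.991]]
ft_force: [0.8, 0.5, -0.4]
gripper_width: 0.094
finger_force: 45.0
```

View pics/s3.png

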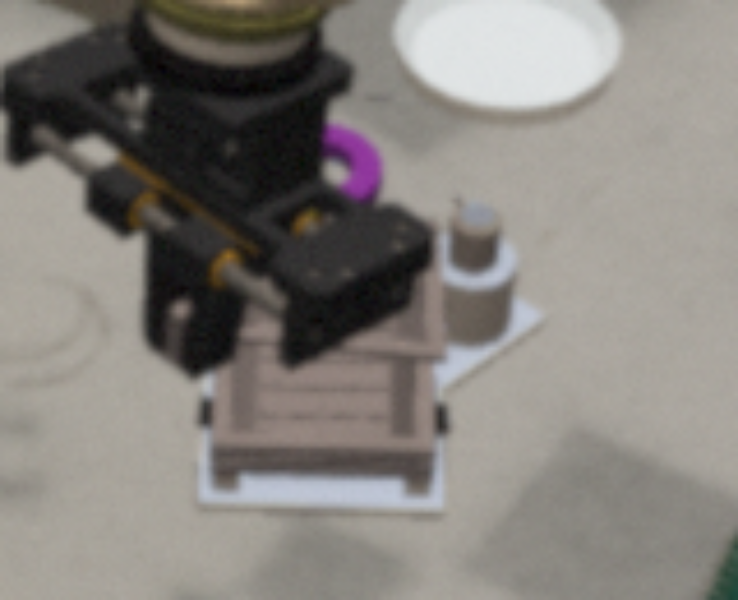

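The top tray is off on its own; the loaded second tray is still seated on the stand.

```bash
python3 -c "
from h import *
a=np.radians(-13.05);print(ctrl.read_state()['joint_positions'])
move([460,24.5,215],down(a));move([404.2,-251.2,215],down(a))"
```

```text
[-0.2064395   0.44268201  1.66181067  0.00325827  1.17467179 -1.55044797]
shift [0.0318, 0.0, -0.2266] turn [0.0, -0.0917, -0.0003]
shift [0.0158, -0.5623, -0.2288] turn [0.0, -0.0917, -0.0003]
```

```bash
python3 -m creep '[[[0.005,0,-0.04],[0,-0.015,0],1],[[0.012,0,-0.09],[0,-0.035,0],1],[[0.02,0,-0.15],[0,-0.055,0],1],[[0.028,0,-0.2],[0,-0.075,0],1],[[0.032,0,-0.227],[0,-0.092,0],1],[[0.03,-0.05,-0.227],[0,-0.092,0],1],[[0.029,-0.12,-0.227],[0,-0.092,0],1],[[0.027,-0.19,-0.228],[0,-0.092,0],1],[[0.025,-0.26,-0.228],[0,-0.092,0],1],[[0.024,-0.3,-0.228],[0,-0.092,0],1]]' 
python3 -c "
from h import *
a=np.radians(-13.05);print(ctrl.read_state()['joint_positions'])
move([404.2,-251.2,215],down(a))"
```

```text
t: 15.5
tcp_pos: [429.0, -124.4, 213.7]
eef_rot: [[-0.974, 0.228, -0.002], [0.228, 0.974, 0.0], [0.003, -0.0, -1.0]]
ft_force: [0.2, 0.9, 0.3]
gripper_width: 0.103
finger_force: 45.0
[-5.47961704e-01  2.23912303e-01  1.60796970e+00 -8.95639531e-04
  1.31206179e+00 -1.88864015e+00]
shift [-0.0095, -0.2582, -0.0027] turn [-0.0001, -0.0017, -0.0014]
```

```bash
python3 -m creep '[[[-0.003,-0.06,-0.002],[0,0,0],1],[[-0.005,-0.12,-0.002],[0,0,0],1],[[-0.007,-0.18,-0.002],[0,0,0],1],[[-0.009,-0.22,-0.002],[0,0,0],1],[[-0.009,-0.245,-0.002],[0,0,0],1],[[-0.009,-0.26,-0.002],[0,0,0],1],[[-0.009,-0.26,-0.002],[0,0,0],1],[[-0.009,-0.26,-0.002],[0,0,0],1],[[-0.009,-0.26,-0.002],[0,0,0],1]]' 
python3 -c "
from h import *
st=ctrl.read_state();print('tray mid',st['tcp_pos']+st['eef_rot']@[-86,0,0])
t=cap('top');s=cap('scene')
cv2.imwrite('pics/final.png',np.hstack([t['image'][140:400,160:560],s['image'][150:410,200:600]])[:,:,::-1])"
```

```text
t: 16.4
tcp_pos: [404.9, -249.4, 215.4]
eef_rot: [[-0.974, 0.225, -0.001], [0.225, 0.974, 0.0], [0.002, 0.0, -1.0]]
ft_force: [-0.1, 0.1, -1.3]
gripper_width: 0.096
finger_force: 45.0
tray mid [ 488.65938573 -268.7374515   215.23372161]
```

View pics/final.png

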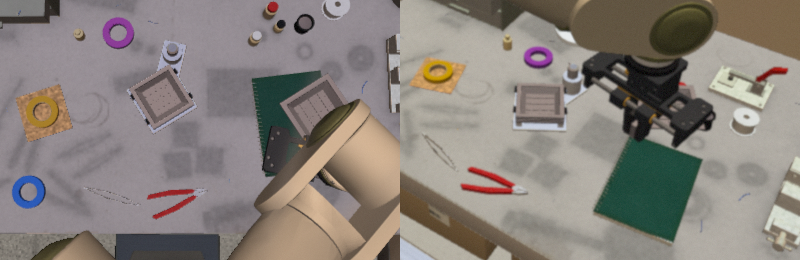

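The tape lies flat on the pad, the second tray is in place, and the held tray is over the notebook. I'll project the tray's points to check it is level and centred.

```bash
python3 -c "
from h import *
t=cap('top');s=cap('scene');st=ctrl.read_state();p=st['tcp_pos'];R=st['eef_rot']
pts=[p+R@v for v in([-157,0,-4],[-86,71,-4],[-86,-71,-4])]
out=[]
for c in(t,s):
    im=c['image'].copy()
    u=[proj(c,q) for q in pts];print(np.round(u,1).tolist())
    for q in u:cv2.circle(im,tuple(int(round(a)) for a in q),2,(255,0,0),-1)
    x,y=[int(a) for a in u[0]];x=min(max(x,80),560);y=max(y,60);out.append(cv2.resize(im[y-40:y+80,x-80:x+80],(400,300)))
cv2.imwrite('pics/chk.png',np.hstack(out)[:,:,::-1])"
```

```text
[[487.6, 213.4], [438.8, 244.2], [521.1, 262.8]]
[[494.5, 234.8], [435.1, 233.3], [506.6, 278.7]]
```

View pics/chk.png

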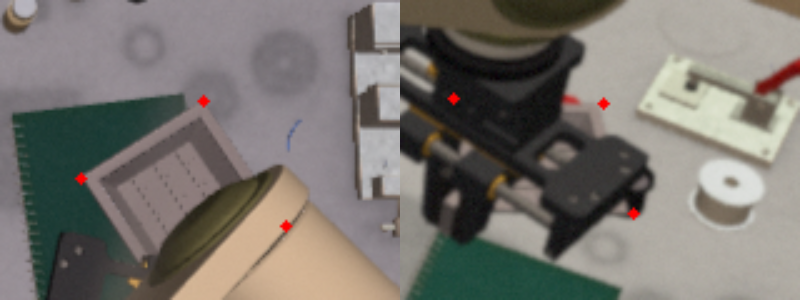

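The projected corners land on the visible tray corners in both views, so the tray is level, centred and about 215 mm up.

```bash
python3 -c "
from station import ctrl
print(ctrl.finish_job())"
```

```text
the job is handed in; nothing more can be done
None
```

The job is handed in: the tape lies flat on the cork pad, and the top tray, peeled lug-first with the trays below left in place, is held level about 215 mm above the middle of the notebook; the vial and weight were not touched.

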